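Seat the door chime in its three-point holder

TASK

Put the brass door chime back in its holder so that it cannot rattle when it rings: take it from the bamboo tray, stand it upright on the open end of the holder's plate, then nudge it along the rail and past the spring catch until it bears on the rail, the catch and the stop screw all at once. Feel for the stop, press only gently throughout, and leave everything else on the cabinet where it is.

Things in the scene. Friction and masses are not known exactly. Their poses are not given: they have to be found in the camera images.
- chime_center (a point): Brass-toned round door chime, loose, 0.18 to 0.29 kg, 40 mm high: base ring 64 mm in diameter and 12 mm high, above it a drum 54 mm in diameter up to 34 mm, then a low dome with sound holes. Point: on its axis, 20 mm above its underside; z up its axis. Starts upright on the tray. Grasp it by the drum; push it low, on the base ring (pushed hard on the drum it tips).
- tray: Fixed bamboo tray, 250 x 180 mm (x, y), floor 5 mm thick, rim 6 mm thick and 14 mm high over the cabinet top. Origin: centre of its underside. The chime stands on its -x half, within 30 mm of the middle in y; the hair clip lies on its +x half.
- holder: Chime holder: dark plate 162 x 130 x 6 mm (x, y, z) screwed to the cabinet top. Origin: centre of its underside; z up. The chime slides over it towards the plate's +x. The -x end is open and empty; along the -y side stands the rail, at the +y side the spring catch, at the +x end the stop screw, none more than 24 mm above the plate.
- set_down (a point): Point on the plate's upper face (6 mm above the cabinet top) at its open end, axes as the holder's: a good place for the middle of the chime's underside before it is pushed in. There the base ring is 3 mm clear of the rail and clear of the catch.
- nest (a point): Point on the plate's upper face, 56 mm from set_down in x and -3 mm in y, axes as the holder's (x 13, y -13 mm in its frame): the middle of the chime's underside when it is home, if the stop screw is at mid setting. The true place differs by up to 8 mm either way along x.
- rail: Brass bar with aluminium back, parallel to the plate's x. The base ring touches it when the chime's axis is at nest's y; keep it pressed lightly to the rail on the way in, or it jams on the catch. From 20 mm before nest on, a lip 13.5 to 16.5 mm above the plate reaches 3.5 mm over the ring, so the chime cannot be put in from above. Origin as the holder's.
- catch: Aluminium block 30 x 26 x 18 mm with a round-nosed brass pin sprung towards -y that rubs on the base ring. It touches from 36 mm short of nest, is pressed back most at 13 mm short, then bears on the ring's rear side. With friction the push needed is about 3 to 10 N while passing it and 2 to 10 N after. It grips but cannot be trusted to draw the chime home. Origin as the holder's.
- stop: Aluminium block 14 x 34 x 22 mm with a stop screw: rubber tip 12 mm in diameter facing -x, 6 mm above the plate, knurled head behind. Its setting varies by 8 mm either way and is not measured (origin as the holder's, fixed): feel for it, a sharp rise over the push the catch needs. It is rigid, and is spoiled if the chime is forced against it with more than 12 N.
- hair_clip: Pink plastic claw hair clip, 66 x 20 x 40 mm, loose on the tray's +x half. Leave it.
- hanko_case: Small stainless steel case with sprung lid, 78 x 30 x 21 mm, loose on the cabinet top. Leave it.
- pill_organiser: Translucent pill organiser with seven snap lids, 34 x 158 x 25 mm, loose on the cabinet top. Leave it.
Not all that is in view belongs to the job. Of the things shaped like the part that bears chime_center, the brass one is meant.

How it is judged:
By the outcome, as a careful person would: the job done as asked, in the order asked, and still so for the second after the job is handed in, with the robot touching nothing.
It also fails if it takes over 61 s, if anything falls off the work surface, if the arm or the gripper's body presses on something with over 40 N, if the wrist force passes 120 N, or if a joint passes its speed limit or range.

ROBOT

A 6-joint arm with a two-finger parallel gripper is mounted at the origin on the work surface. World frame = base frame: x ahead of the robot, y to its left, z up, the work surface at z = 0. Lengths are in m, angles in degrees, forces in N, time in s.
With the tool pointing down it reaches from about 0.35 to 0.925 m from the base axis. Payload 6.4 kg.
Tool frame: the origin (TCP) lies on the mounting face of the last link; the fingertips stand 173 mm ahead of it and the grasp point (between the pads) lies 155 mm ahead of it; z points along the fingers, x is the direction in which the jaws open and shut, and the axes are right-handed (so a half turn about z gives the same grasp; the last joint's range is limited). The gripper opens to 85 mm and grips with 20 to 120 N. Pads are 22 mm wide; open, the fingers measure 114 mm over their backs; the gripper's body (76 mm by 85 mm) begins 54 mm behind the grasp point. The pads swing forward as they close: fully open they stand 13 mm farther back than shut.
Start: joints at [-77.813, 14.043, 89.255, -0, 76.702, -9.975], TCP at [0.245, -0.602, 0.405] pointing down, gripper open.
Joint ranges: [-179.41, 179.41], [-58.25, 129.5], [7.25, 145.43], [-54.29, 234.29], [11.92, 165.04], [-157.13, 157.13]. Speed limits (degrees/s): [147.25, 147.25, 180, 180, 180, 180].

INTERFACE

Orientations are given as a 3x3 rotation matrix whose columns are the frame's x, y, z axes.
In Python, from cell import * gives the robot as it stands.
- The arm moves only by the shell command python3 -m jog 'ROWS' [FORCE]. ROWS is a JSON object of lists of equal length, an entry for each row: "delta_rot": the turn, a rotation vector about the world's x, y, z scaled (see below), a list of three; "slide": the shift along the world's x, y, z scaled (see below), a list of three; "jaw": the opening, from 0 (shut) to 1 (fully open). A call has 1 to 20 rows; each row is the pose to reach, as a shift and turn from the pose commanded when the call began; what a row does not reach only later rows make up. The controller multiplies each number of a shift by 0.1 m and each number of a turn by 0.5 rad. A row lasts 1/10 s, in which the tool goes at most 50 mm and 8.59 degrees, less where a joint would pass 70% of its speed; a pose out of reach is approached as far as the arm can. A call with a number of a shift or a turn outside -1 to 1 is refused whole. A call with a gripper value outside its range is refused whole. The fingers move at their own pace and stop on an object; FORCE is the grip in N (left out, the last holds). Time passes only in rows, so rows that repeat a pose let the fingers close. It gives the time, the measured TCP pose, the force and the opening at its end, in the units of the state.
- observe(): the state, without advancing time (a new reading comes with each control period).
- camera(name): name is "scene" or "top"; returns a dict with "pixels" (480x640x3 uint8, red, green, blue), "fx", "fy", "cx", "cy" (pixels), "dist_coeffs" ([k1, k2, p1, p2, k3] as OpenCV has them; the pictures are not rectified), "world_from_camera" (4x4, takes a point from camera to world coordinates). Camera axes: x right, y up, looking along -z (the intrinsics and any distortion apply to the point x, -y, -z); pixel columns grow to the right and rows downward; lengths in m; the calibration is good to about 2 mm. A picture is of the moment at which its call begins. There is no depth.
- hand_in(): hands the job in, once; it reports no verdict.
The state is a dict: "time": time; "joint_positions": joint angles; "joint_velocities": joint speeds; "joint_efforts": joint torques, N m; "tool_pos": TCP position; "tcp_rot": TCP orientation; "ft_force": force on the tool from outside, world axes, zero at the start; "moment": the same for the moment, N m; "opening": opening from 0.0 (shut) to 1.0 (fully open).
Only numpy, scipy, OpenCV 4.12 (cv2) and the standard library are available. Lean on these libraries where they do the work, as an engineer would, in place of code of your own. Each camera call takes 0.05 s, during which the arm holds its last target.

## Working session

There is one attempt and no reset: what is moved stays moved. The work goes in short steps, Python scripts to look and compute and a shell command to move; the robot and the scene stay as the last step left them, time stands still between calls to the robot, and variables do not carry over. Pictures are saved under pics/ and viewed, and the job is handed in when it is done.

```bash
ls; mkdir -p pics
python3 - <<'E'
from cell import *
import cv2
s=observe(); print(s)
for n in("scene","top"):
    c=camera(n); cv2.imwrite(f"pics/{n}0.png",c["pixels"][:,:,::-1])
    print(n,c["fx"],c["fy"],c["cx"],c["cy"],c["dist_coeffs"],c["world_from_camera"])
E
```

```text
pics
{'time': 0.0, 'joint_positions': array([-7.78150105e+01,  1.40870789e+01,  8.93265183e+01,  8.67774044e-04,
        7.67006743e+01, -9.97692620e+00]), 'joint_velocities': array([ 0.14976331,  0.04199215, -0.00928973,  0.03806384, -0.01814967,
       -0.08400834]), 'joint_efforts': array([ 1.75309480e-03, -4.29513252e+01, -3.26122892e+01, -2.68244997e-05,
        5.36949126e-03,  1.32485357e-05]), 'tool_pos': array([ 0.24513643, -0.60175951,  0.40353185]), 'tcp_rot': array([[ 3.77221641e-01, -9.26122923e-01, -4.06550857e-04],
       [-9.26120935e-01, -3.77221688e-01,  1.95259200e-03],
       [-1.96170001e-03, -3.60044699e-04, -9.99998011e-01]]), 'ft_force': array([ 0.09428789,  0.02988609, -0.6551651 ]), 'moment': array([ 0.00316885, -0.02672138, -0.02734202]), 'opening': 1.0009694149901507}
scene 474.2337344384315 474.2337344384315 324.45645570312803 243.37483269149715 [0.0074842 0.        0.        0.        0.       ] [[ 0.58999541 -0.64878174  0.48061176  1.01712545]
 [ 0.80739815  0.47135669 -0.35486771 -0.23718372]
 [ 0.00369212  0.59741537  0.80192347  0.79202048]
 [ 0.          0.          0.          1.        ]]
top 600.1511909418663 600.1511909418663 319.94725856859037 235.32901656359337 [-0.13158384  0.          0.          0.          0.        ] [[-0.0050854   0.98100399 -0.1939209   0.36256319]
 [-0.99998035 -0.00427819  0.00458114  0.0864446 ]
 [ 0.00366448  0.19394039  0.98100647  1.15012691]
 [ 0.          0.          0.          1.        ]]
```

View pics/scene0.png

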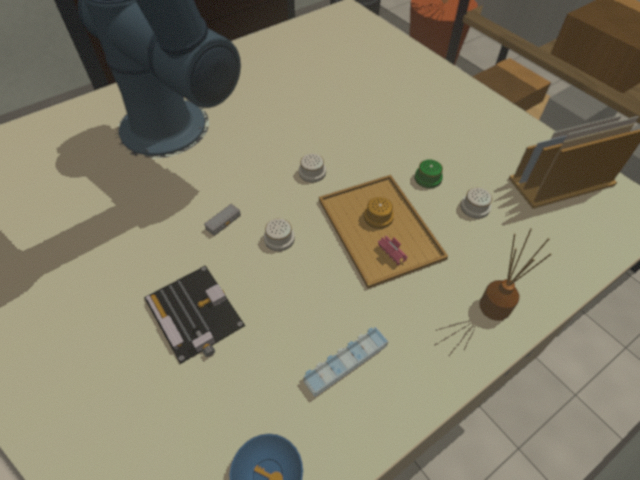

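View pics/top0.png

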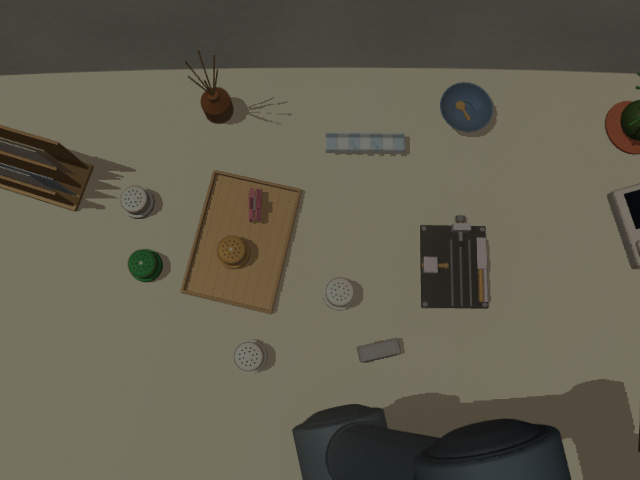

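```bash
cat > h.py <<'E'
import numpy as np, cv2
from cell import *
def ray(c,u,v):
    K=np.array([[c["fx"],0,c["cx"]],[0,c["fy"],c["cy"]],[0,0,1]])
    p=cv2.undistortPoints(np.array([[[u,v]]],float),K,np.array(c["dist_coeffs"]))[0,0]
    T=np.array(c["world_from_camera"]); d=T[:3,:3]@np.array([p[0],-p[1],-1]); return T[:3,3],d
def pl(c,u,v,z):
    o,d=ray(c,u,v); return o+d*(z-o[2])/d[2]
def proj(c,P):
    T=np.array(c["world_from_camera"]); q=T[:3,:3].T@(np.array(P,float)-T[:3,3])
    K=np.array([[c["fx"],0,c["cx"]],[0,c["fy"],c["cy"]],[0,0,1]])
    return cv2.projectPoints(np.array([[q[0],-q[1],-q[2]]]),np.zeros(3),np.zeros(3),K,np.array(c["dist_coeffs"]))[0][0,0]
def crop(c,x0,y0,x1,y1,k,fn):
    cv2.imwrite(fn,cv2.resize(c["pixels"][y0:y1,x0:x1,::-1],None,fx=k,fy=k,interpolation=cv2.INTER_CUBIC))
E
python3 - <<'E'
from h import *
c=camera("top"); crop(c,405,205,505,320,6,"pics/th.png"); crop(c,175,165,310,320,4,"pics/tt.png")
s=camera("scene"); crop(s,135,255,255,370,5,"pics/sh.png"); crop(s,310,170,450,290,5,"pics/st.png")
E
```

```text
(no output)
```

View pics/th.png

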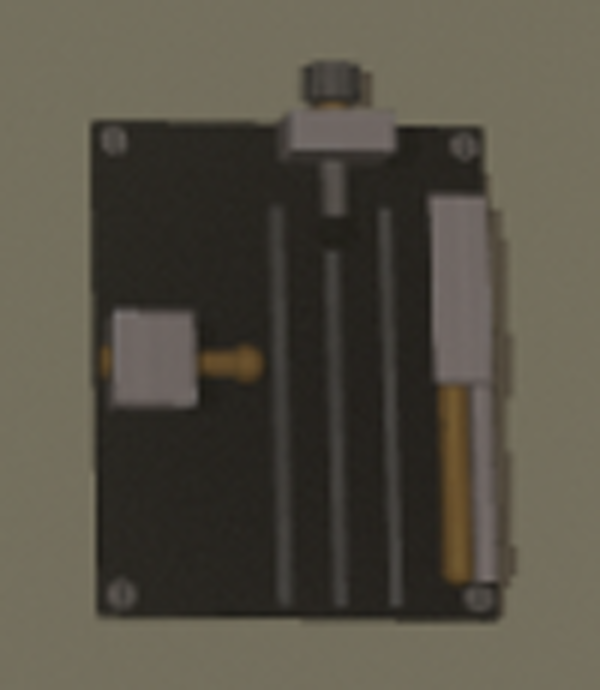

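View pics/tt.png

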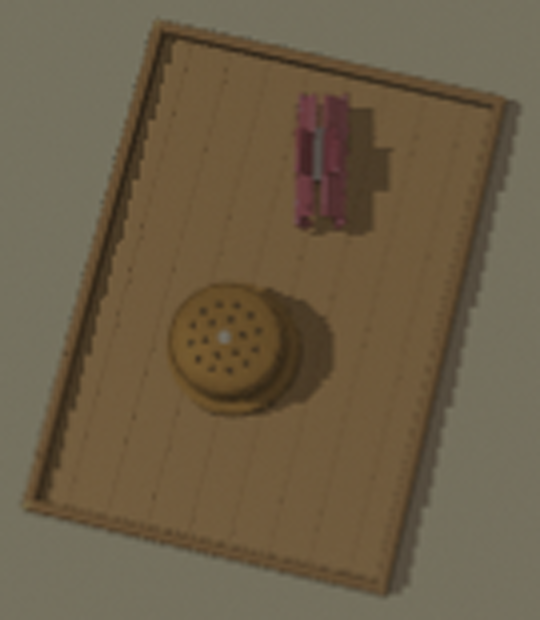

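View pics/sh.png

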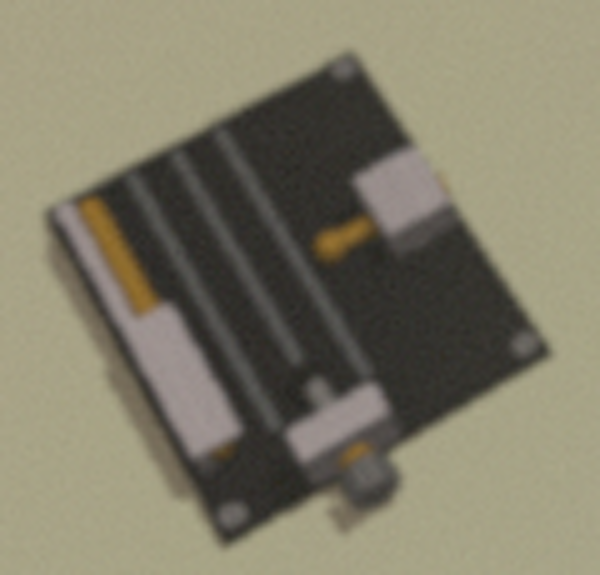

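View pics/st.png

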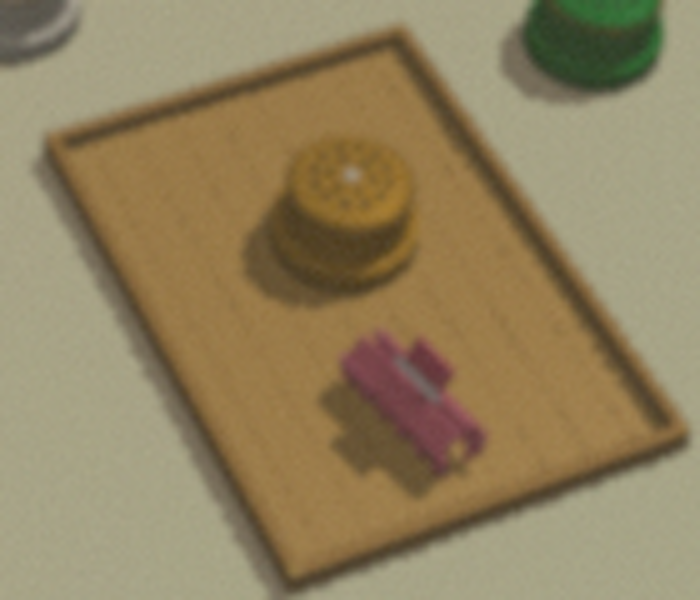

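Run:
```python
from h import *
t=camera("top"); s=camera("scene")
q=lambda x,y,k,x0,y0:((x+.5)/k-.5+x0,(y+.5)/k-.5+y0)
# chime
uv1=q(223,337,4,175,165); uv2=q(351,174,5,310,170)
print("chime",pl(t,*uv1,.045),pl(s,*uv2,.045))
o1,d1=ray(t,*uv1);o2,d2=ray(s,*uv2)
A=np.stack([d1,-d2],1);w=np.linalg.lstsq(A,o2-o1,rcond=None)[0];print("tri",o1+w[0]*d1,o2+w[1]*d2)
# order: -x+y, -x-y, +x-y, +x+y
T=[pl(t,*q(x,y,6,405,205),.006) for x,y in [(97,617),(500,620),(483,127),(92,122)]]
S=[pl(s,*q(x,y,5,135,255),.006) for x,y in [(352,52),(48,213),(225,545),(548,352)]]
for n,C in(("T",T),("S",S)):
    C=np.array(C)[:,:2]; print(n,C.round(4).tolist(),"sides",[round(np.linalg.norm(C[i]-C[i-3]),4) for i in range(4)])
    M=np.array([[-81,65],[-81,-65],[81,-65],[81,65]])/1000
    c=C.mean(0); H=M.T@(C-c); yaw=np.arctan2(H[0,1]-H[1,0],H[0,0]+H[1,1]); print("c",c,"yaw",np.degrees(yaw))
    R=np.array([[np.cos(yaw),-np.sin(yaw)],[np.sin(yaw),np.cos(yaw)]])
    print(" nest",c+R@[.013,-.013],"set",c+R@[-.043,-.010])
# tray
P=np.array([pl(t,*q(x,y,4,175,165),.014)[:2] for x,y in [(25,507),(387,595),(505,100),(158,22)]]);print("tray",P.tolist(),P.mean(0),[np.linalg.norm(P[i]-P[i-3]) for i in range(4)])
```

```text
chime [0.55588475 0.24921187 0.045     ] [0.55537058 0.24713746 0.045     ]
tri [0.55594193 0.24926001 0.04467313] [0.55490767 0.24762299 0.0442511 ]
T [[0.4475, -0.1107], [0.445, -0.2413], [0.6066, -0.2446], [0.6087, -0.1148]] sides [np.float64(0.1306), np.float64(0.1616), np.float64(0.1298), np.float64(0.1612)]
c [ 0.52694088 -0.17783946] yaw -1.2002992642957713
 nest [ 0.53966571 -0.19110893] set [ 0.48374084 -0.18693652]
S [[0.4494, -0.114], [0.4477, -0.2418], [0.6083, -0.2461], [0.6101, -0.1181]] sides [np.float64(0.1278), np.float64(0.1607), np.float64(0.128), np.float64(0.1608)]
c [ 0.5288687  -0.17998429] yaw -1.216957989265268
 nest [ 0.54158967 -0.19325746] set [ 0.48566601 -0.18906879]
tray [[0.47925722855067887, 0.34715000110826255], [0.43746500593532534, 0.1735341208246621], [0.678658882496681, 0.11807069124400665], [0.719816902671174, 0.29024098098051043]] [0.5787995  0.23224895] [np.float64(0.1785750927699066), np.float64(0.24748874340370075), np.float64(0.17702144303059908), np.float64(0.24719950118246542)]
```

```bash
python3 -m jog '{"slide":[[0.2,0.5,0],[0.4,1,0],[0.4,1,0]],"delta_rot":[[0,0,0.3],[0,0,0.6],[0,0,0.6]],"jaw":[1,1,1]}' 25
python3 -m jog '{"slide":[[0.2,0.5,0],[0.4,1,0]],"delta_rot":[[0,0,0.3],[0,0,0.6]],"jaw":[1,1]}'
python3 -m jog '{"slide":[[0.2,0.5,0],[0.4,1,0]],"delta_rot":[[0,0,0.3],[0,0,0.6]],"jaw":[1,1]}'
python3 -m jog '{"slide":[[0.2,0.5,0],[0.4,1,0]],"delta_rot":[[0,0,0.26],[0,0,0.52]],"jaw":[1,1]}'
```

```text
time: 0.6
tool_pos: [0.2867, -0.4983, 0.4038]
tcp_rot: [[0.638, -0.77, -0.0], [-0.77, -0.638, 0.003], [-0.002, -0.002, -1.0]]
ft_force: [0.2, -0.9, -0.1]
opening: 1.0
time: 0.8
tool_pos: [0.3224, -0.4084, 0.4048]
tcp_rot: [[0.836, -0.548, 0.0], [-0.548, -0.836, -0.0], [0.0, 0.0, -1.0]]
ft_force: [-0.2, 0.6, 0.2]
opening: 0.999
time: 1.0
tool_pos: [0.3597, -0.3148, 0.4049]
tcp_rot: [[0.961, -0.276, 0.0], [-0.276, -0.961, -0.001], [0.001, 0.0, -1.0]]
ft_force: [0.7, -0.4, 0.3]
opening: 0.998
time: 1.2
tool_pos: [0.3969, -0.2218, 0.4051]
tcp_rot: [[1.0, -0.02, 0.001], [-0.02, -1.0, -0.001], [0.001, 0.001, -1.0]]
ft_force: [0.9, -0.3, 0.3]
opening: 1.0
```

```bash
python3 -m jog '{"slide":[[0.2,0.5,0],[0.4,1,0]],"jaw":[1,1],"delta_rot":[[0,0,0],[0,0,0]]}'
python3 -m jog '{"slide":[[0.2,0.5,0],[0.4,1,0]],"jaw":[1,1],"delta_rot":[[0,0,0],[0,0,0]]}'
python3 -m jog '{"slide":[[0.2,0.5,0],[0.4,1,0]],"jaw":[1,1],"delta_rot":[[0,0,0],[0,0,0]]}'
python3 -m jog '{"slide":[[0.1,0.5,-0.3],[0.3,1,-0.6]],"jaw":[1,1],"delta_rot":[[0,0,0],[0,0,0]]}'
python3 -m jog '{"slide":[[0,0.5,-0.5],[0,0.5,-1],[0,0.5,-1],[0,0.5,-1],[0,0.5,-1]],"jaw":[0.95,0.95,0.95,0.95,0.95],"delta_rot":[[0,0,0],[0,0,0],[0,0,0],[0,0,0],[0,0,0]]}'
python3 - <<'E'
from h import *
print(observe()["tool_pos"])
c=camera("scene"); crop(c,290,90,490,290,4,"pics/s1.png")
c=camera("top"); crop(c,150,120,350,320,4,"pics/t1.png")
E
```

```text
time: 1.4
tool_pos: [0.4341, -0.1289, 0.4052]
tcp_rot: [[1.0, -0.025, 0.001], [-0.025, -1.0, -0.001], [0.001, 0.001, -1.0]]
ft_force: [0.4, -0.9, 0.3]
opening: 1.0
time: 1.6
tool_pos: [0.4713, -0.0359, 0.4053]
tcp_rot: [[1.0, -0.025, 0.001], [-0.025, -1.0, -0.001], [0.001, 0.001, -1.0]]
ft_force: [0.6, -1.0, 0.1]
opening: 1.0
time: 1.8
tool_pos: [0.5086, 0.0571, 0.4051]
tcp_rot: [[1.0, -0.024, 0.001], [-0.024, -1.0, -0.0], [0.001, 0.0, -1.0]]
ft_force: [0.7, -0.2, -0.3]
opening: 0.998
time: 2.0
tool_pos: [0.5322, 0.1402, 0.3553]
tcp_rot: [[1.0, -0.024, 0.003], [-0.024, -1.0, -0.0], [0.003, -0.0, -1.0]]
ft_force: [0.6, -0.8, 0.2]
opening: 1.0
time: 2.5
tool_pos: [0.5327, 0.1875, 0.2566]
tcp_rot: [[1.0, -0.025, 0.002], [-0.025, -1.0, 0.0], [0.002, -0.0, -1.0]]
ft_force: [0.9, 0.6, 1.0]
opening: 0.949
[0.53273524 0.18754154 0.25658473]
```

View pics/s1.png

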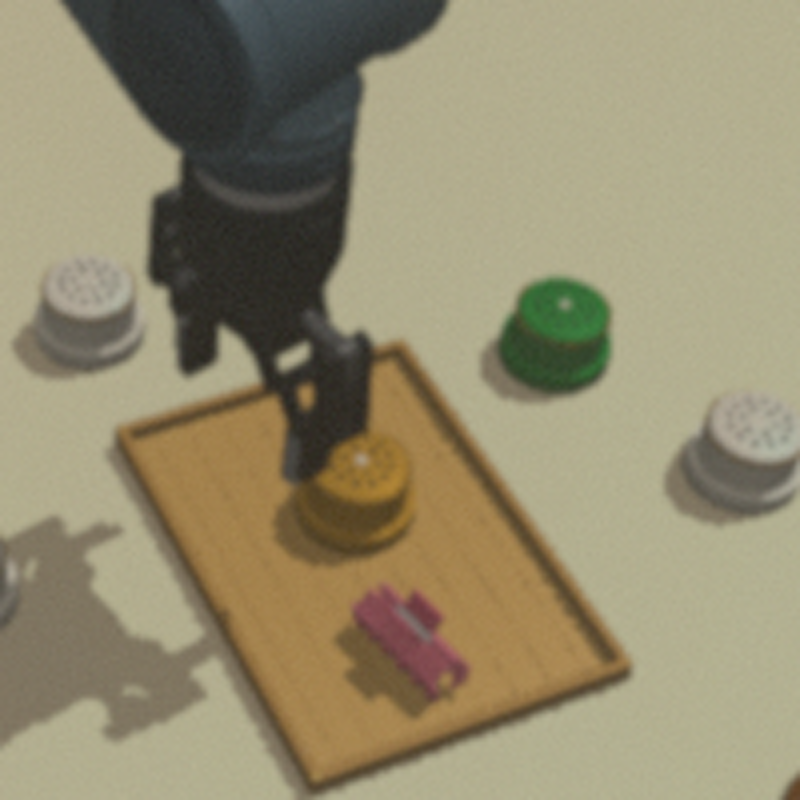

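View pics/t1.png

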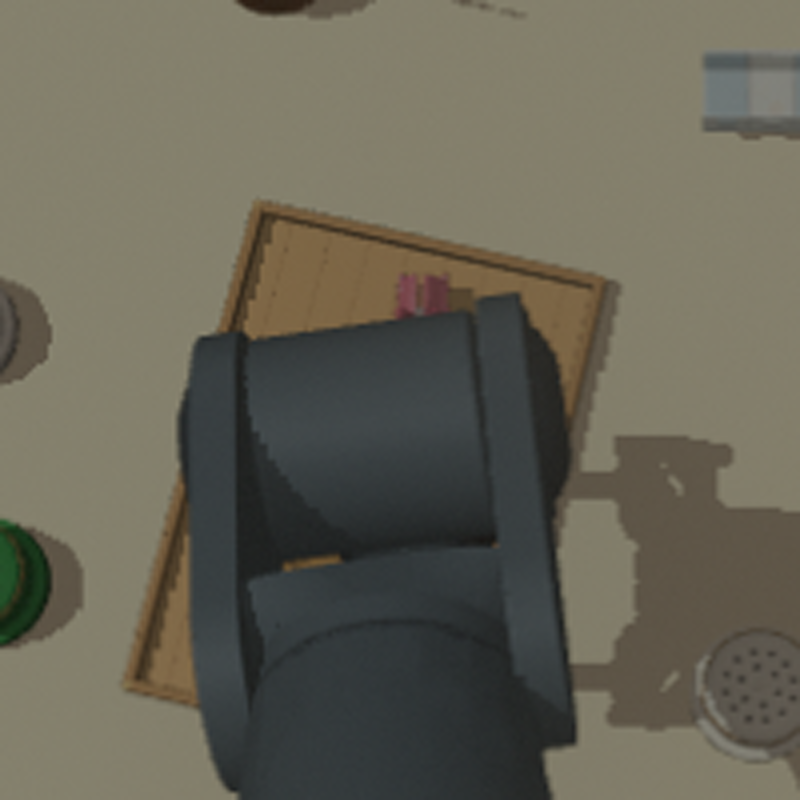

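```bash
python3 -m jog '{"slide":[[0.12,0.3,0],[0.23,0.61,0],[0.23,0.61,0],[0.23,0.61,0]],"jaw":[1,1,1,1],"delta_rot":[[0,0,0],[0,0,0],[0,0,0],[0,0,0]]}'
python3 - <<'E'
from h import *
print(observe()["tool_pos"])
c=camera("scene"); crop(c,290,90,490,290,4,"pics/s2.png")
E
```

```text
time: 3.0
tool_pos: [0.5555, 0.2491, 0.2568]
tcp_rot: [[1.0, -0.024, 0.003], [-0.024, -1.0, 0.0], [0.003, -0.001, -1.0]]
ft_force: [-0.6, -0.6, -0.3]
opening: 1.001
[0.55549391 0.24905339 0.25682018]
```

View pics/s2.png

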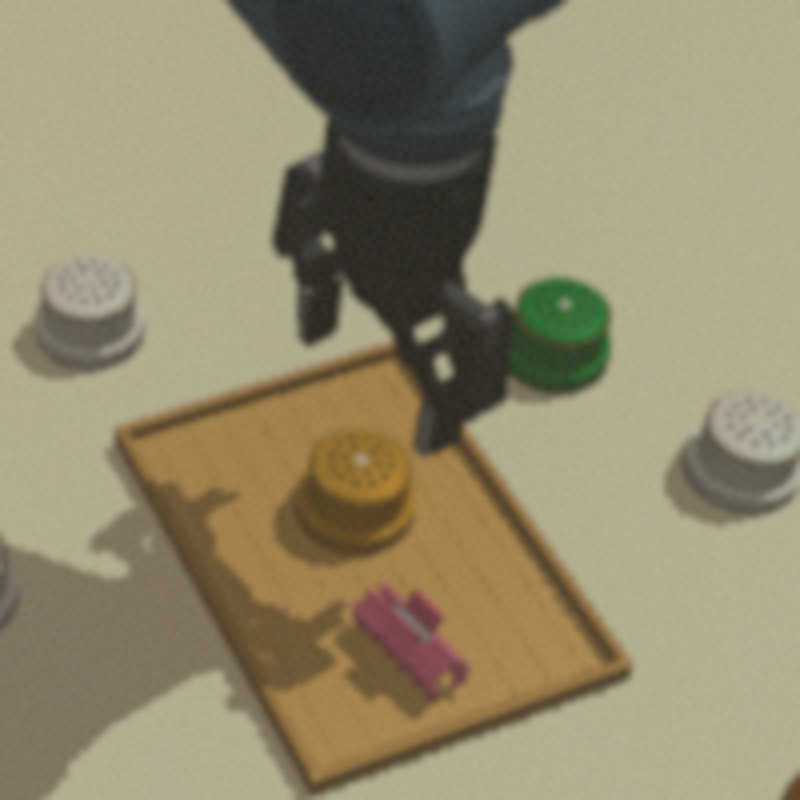

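```bash
python3 - <<'E'
from h import *
c=camera("scene"); 
for z in(.084,.097,.105): print(proj(c,[.5555,.249,z]), proj(c,[.5555-.0425,.25,z]),proj(c,[.5555+.0425,.248,z]))
E
python3 -m jog '{"slide":[[0,0,-0.3],[0,0,-0.5],[0,-0.01,-0.67],[0,-0.01,-0.67],[0,-0.01,-0.67]],"jaw":[1,1,1,1,1],"delta_rot":[[0,0,0],[0,0,0],[0,0,0],[0,0,0],[0,0,0]]}'
python3 - <<'E'
from h import *
c=camera("scene"); crop(c,290,90,490,290,4,"pics/s3.png")
E
```

```text
[382.41728719 191.27800081] [369.48171845 178.84606492] [395.92547698 204.25780019]
[383.07717529 186.83570197] [369.98875162 174.36496085] [396.75140438 199.86199334]
[383.49054719 184.05315567] [370.30625348 171.55914322] [397.26898806 197.10750555]
time: 3.6
tool_pos: [0.5549, 0.2478, 0.1882]
tcp_rot: [[1.0, -0.025, 0.0], [-0.025, -1.0, 0.0], [0.0, -0.0, -1.0]]
ft_force: [1.0, 0.0, 0.1]
opening: 1.001
```

View pics/s3.png

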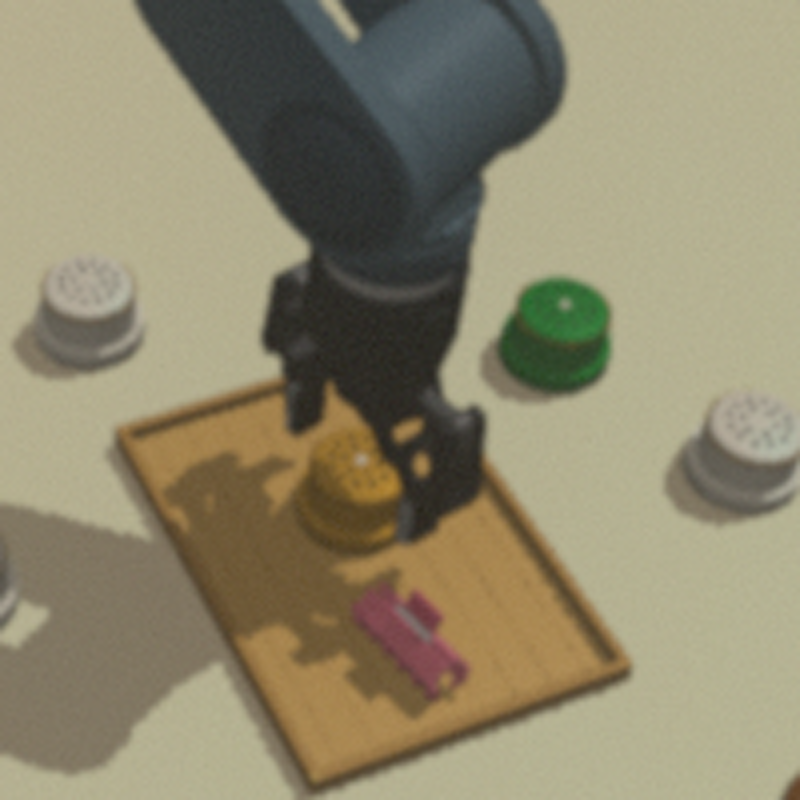

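```bash
python3 -m jog '{"slide":[[0,0,0],[0,0,0],[0,0,0],[0,0,0],[0,0,0],[0,0,0]],"jaw":[0.7,0.5,0.4,0.4,0.4,0.4],"delta_rot":[[0,0,0],[0,0,0],[0,0,0],[0,0,0],[0,0,0],[0,0,0]]}' 30
python3 -m jog '{"slide":[[0,0,0.1],[0,0,0.3],[0,0,0.6],[0,0,0.6]],"jaw":[0.4,0.4,0.4,0.4],"delta_rot":[[0,0,0],[0,0,0],[0,0,0],[0,0,0]]}' 30
python3 - <<'E'
from h import *
c=camera("scene"); crop(c,290,90,490,290,4,"pics/s4.png")
E
```

```text
time: 4.25
tool_pos: [0.5554, 0.2484, 0.1891]
tcp_rot: [[1.0, -0.024, 0.002], [-0.024, -1.0, 0.0], [0.002, -0.0, -1.0]]
ft_force: [0.8, -0.4, 6.3]
opening: 0.618
time: 4.65
tool_pos: [0.5561, 0.2486, 0.252]
tcp_rot: [[1.0, -0.024, 0.007], [-0.024, -1.0, 0.002], [0.007, -0.002, -1.0]]
ft_force: [1.3, -0.2, -2.0]
opening: 0.619
```

View pics/s4.png

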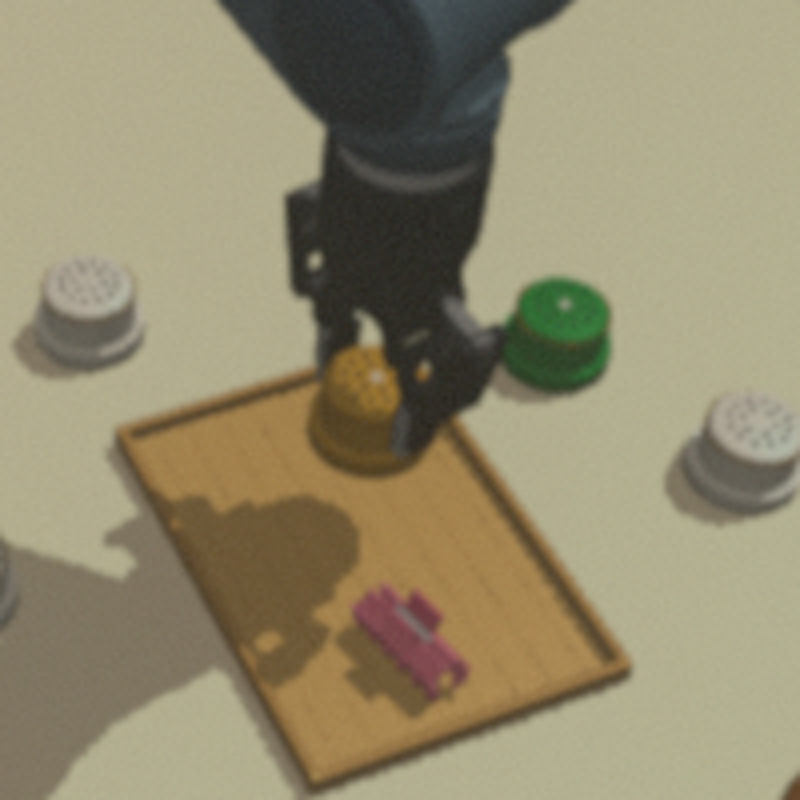

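```bash
python3 -m jog '{"slide":[[0,-0.2,0.15],[0,-0.6,0.3],[0,-1,0.3],[0,-1,0.3]],"jaw":[0.4,0.4,0.4,0.4],"delta_rot":[[0,0,0],[0,0,0],[0,0,0],[0,0,0]]}' 
python3 -m jog '{"slide":[[-0.1,-0.4,0],[-0.2,-0.8,0],[-0.2,-1,0],[-0.2,-1,0]],"jaw":[0.4,0.4,0.4,0.4],"delta_rot":[[0,0,0],[0,0,0],[0,0,0],[0,0,0]]}' 
python3 -m jog '{"slide":[[-0.1,-0.4,0],[-0.3,-0.8,0],[-0.3,-1,0],[-0.3,-1,0]],"jaw":[0.4,0.4,0.4,0.4],"delta_rot":[[0,0,0],[0,0,0],[0,0,0],[0,0,0]]}' 
python3 -m jog '{"slide":[[-0.1,-0.4,0],[-0.2,-0.8,0],[-0.2,-1,0],[-0.2,-1,0],[-0.2,-1,0]],"jaw":[0.4,0.4,0.4,0.4,0.4],"delta_rot":[[0,0,0],[0,0,0],[0,0,0],[0,0,0],[0,0,0]]}'
```

```text
time: 5.1
tool_pos: [0.5543, 0.1448, 0.2763]
tcp_rot: [[1.0, -0.028, -0.003], [-0.028, -1.0, -0.001], [-0.003, 0.001, -1.0]]
ft_force: [0.5, 1.0, -2.7]
opening: 0.62
time: 5.5
tool_pos: [0.5339, 0.0465, 0.2761]
tcp_rot: [[1.0, -0.027, -0.003], [-0.027, -1.0, 0.0], [-0.003, -0.0, -1.0]]
ft_force: [-0.1, 1.1, -2.5]
opening: 0.622
time: 5.9
tool_pos: [0.5043, -0.0528, 0.2769]
tcp_rot: [[1.0, -0.027, -0.001], [-0.027, -1.0, 0.001], [-0.001, -0.001, -1.0]]
ft_force: [0.0, 0.9, -2.1]
opening: 0.617
time: 6.4
tool_pos: [0.4849, -0.1507, 0.2771]
tcp_rot: [[1.0, -0.024, -0.001], [-0.024, -1.0, 0.002], [-0.001, -0.001, -1.0]]
ft_force: [-0.0, 0.0, -2.2]
opening: 0.62
```

```bash
python3 -m jog '{"slide":[[0,-0.2,0],[0,-0.37,0],[0,-0.37,-0.2],[0,-0.37,-0.4],[0,-0.37,-0.6],[0,-0.37,-0.6],[0,-0.37,-0.6]],"jaw":[0.4,0.4,0.4,0.4,0.4,0.4,0.4],"delta_rot":[[0,0,0],[0,0,0],[0,0,0],[0,0,0],[0,0,0],[0,0,0],[0,0,0]]}'
python3 - <<'E'
from h import *
c=camera("scene"); crop(c,110,190,260,370,4,"pics/s5.png")
c=camera("top"); crop(c,385,190,525,340,4,"pics/t5.png")
E
```

```text
time: 7.1
tool_pos: [0.485, -0.1884, 0.2178]
tcp_rot: [[1.0, -0.023, -0.001], [-0.023, -1.0, 0.001], [-0.001, -0.001, -1.0]]
ft_force: [0.2, 0.7, -1.8]
opening: 0.621
```

View pics/s5.png

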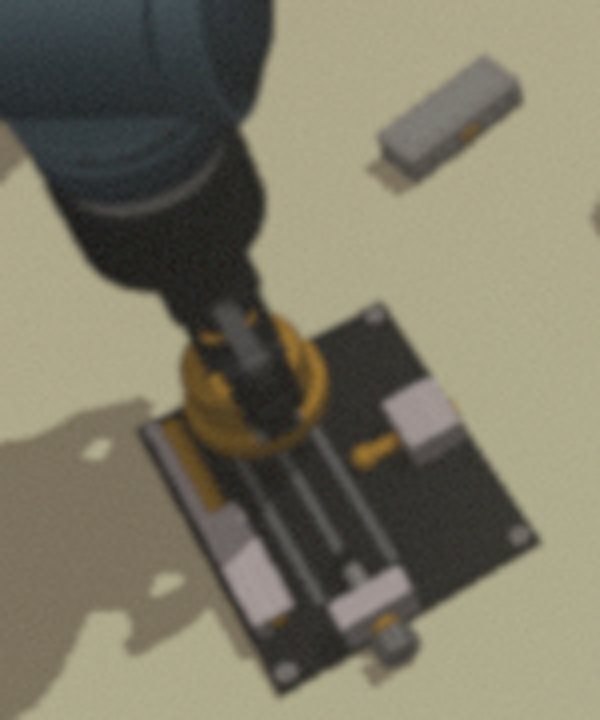

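View pics/t5.png

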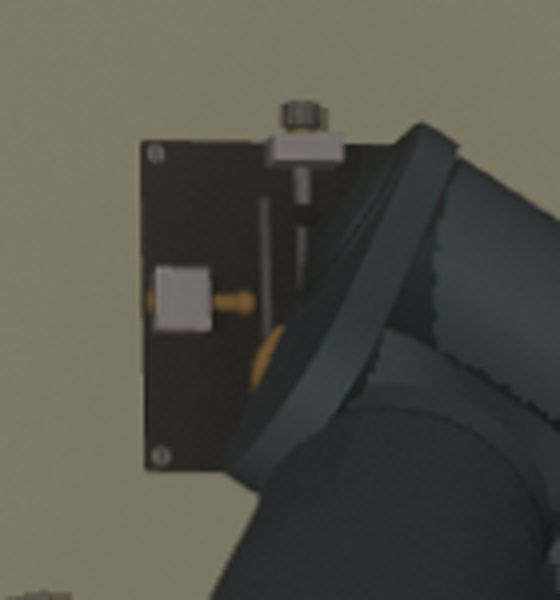

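```bash
python3 -m jog '{"slide":[[0,0,-0.1],[0,0,-0.2],[0,0,-0.24],[0,0,-0.24]],"jaw":[0.4,0.4,0.4,0.4],"delta_rot":[[0,0,0],[0,0,0],[0,0,0],[0,0,0]]}'
python3 - <<'E'
from h import *
c=camera("scene"); crop(c,110,190,260,370,4,"pics/s6.png")
E
```

```text
time: 7.6
tool_pos: [0.4842, -0.1885, 0.1927]
tcp_rot: [[1.0, -0.024, -0.002], [-0.024, -1.0, 0.001], [-0.002, -0.001, -1.0]]
ft_force: [-0.8, -0.5, -2.5]
opening: 0.621
```

View pics/s6.png

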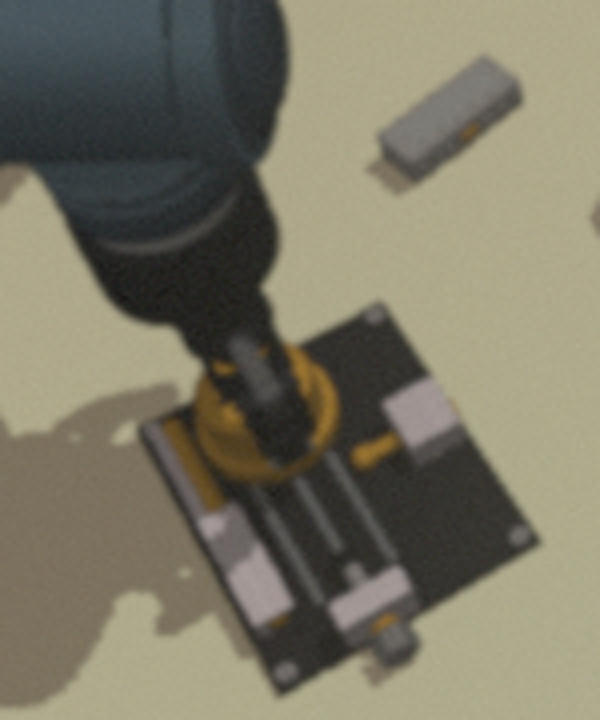

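```bash
python3 -m jog '{"slide":[[0,0,-0.01],[0,0,-0.02]],"jaw":[0.4,0.4],"delta_rot":[[0,0,0],[0,0,0]]}'
python3 -m jog '{"slide":[[0,0,-0.01],[0,0,-0.01]],"jaw":[0.4,0.4],"delta_rot":[[0,0,0],[0,0,0]]}'
```

```text
time: 7.85
tool_pos: [0.4849, -0.1889, 0.1921]
tcp_rot: [[1.0, -0.024, 0.001], [-0.024, -1.0, -0.0], [0.001, 0.0, -1.0]]
ft_force: [-0.2, -0.2, -2.7]
opening: 0.625
time: 8.05
tool_pos: [0.4847, -0.1888, 0.1908]
tcp_rot: [[1.0, -0.024, -0.0], [-0.024, -1.0, 0.0], [-0.0, -0.0, -1.0]]
ft_force: [0.6, -0.7, -2.0]
opening: 0.619
```

```bash
python3 -m jog '{"slide":[[0,0,-0.01],[0,0,-0.01]],"jaw":[0.4,0.4],"delta_rot":[[0,0,0],[0,0,0]]}'
python3 -m jog '{"slide":[[0,0,-0.005],[0,0,-0.005]],"jaw":[0.4,0.4],"delta_rot":[[0,0,0],[0,0,0]]}'
```

```text
time: 8.25
tool_pos: [0.4849, -0.1889, 0.1901]
tcp_rot: [[1.0, -0.024, 0.0], [-0.024, -1.0, -0.0], [0.0, 0.0, -1.0]]
ft_force: [-1.2, 0.6, 0.2]
opening: 0.622
time: 8.45
tool_pos: [0.4849, -0.1889, 0.1901]
tcp_rot: [[1.0, -0.024, -0.0], [-0.024, -1.0, -0.0], [-0.0, 0.0, -1.0]]
ft_force: [-3.8, 1.5, 6.1]
opening: 0.622
```

```bash
python3 -m jog '{"slide":[[0,0,0],[0,0,0],[0,0,0],[0,0,0.2],[0,0,0.5],[0,0,0.8],[0,0,0.8]],"jaw":[0.75,0.85,0.85,0.85,0.85,0.85,0.85],"delta_rot":[[0,0,0],[0,0,0],[0,0,0],[0,0,0],[0,0,0],[0,0,0],[0,0,0]]}'
python3 -m jog '{"slide":[[-0.5,0,0],[-0.9,0,0],[-0.9,0,0]],"jaw":[0.5,0,0],"delta_rot":[[0,0,0.25],[0,0,0.5],[0,0,0.8]]}'
python3 - <<'E'
from h import *
c=camera("scene"); crop(c,135,255,255,370,5,"pics/s7.png")
c=camera("top"); crop(c,405,205,505,320,5,"pics/t7.png")
E
```

```text
time: 9.15
tool_pos: [0.4863, -0.1898, 0.2738]
tcp_rot: [[1.0, -0.024, 0.007], [-0.024, -1.0, -0.005], [0.008, 0.005, -1.0]]
ft_force: [-0.2, 0.1, 0.4]
opening: 0.851
time: 9.45
tool_pos: [0.3909, -0.1873, 0.2667]
tcp_rot: [[0.929, 0.371, -0.005], [0.371, -0.929, 0.004], [-0.003, -0.005, -1.0]]
ft_force: [0.8, -0.1, -0.4]
opening: 0.343
```

View pics/s7.png

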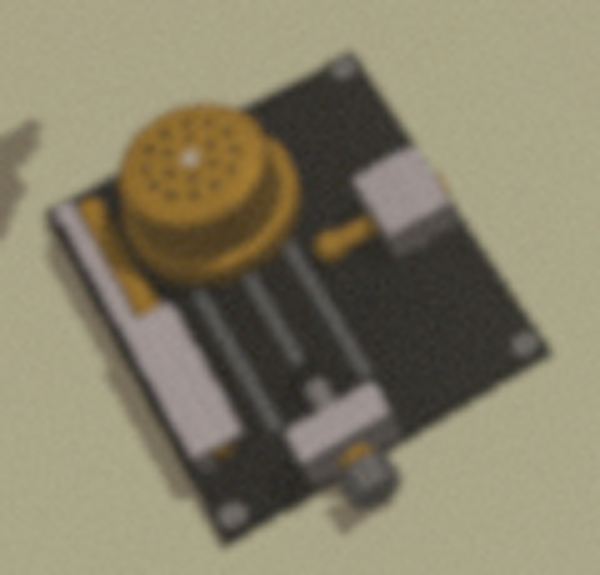

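View pics/t7.png

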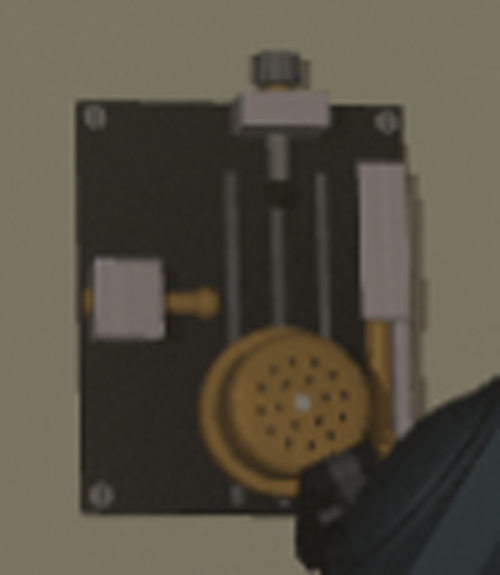

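Run:
```python
from h import *
t=camera("top"); s=camera("scene")
q=lambda x,y,k,x0,y0:((x+.5)/k-.5+x0,(y+.5)/k-.5+y0)
a=pl(t,*q(302,402,5,405,205),.046)[:2]; b=pl(s,*q(190,158,5,135,255),.046)[:2]
print(a,b)
for p,c,y in((a,[.52694,-.17784],-1.2),(b,[.52887,-.17998],-1.217)):
    y=np.radians(y);R=np.array([[np.cos(y),-np.sin(y)],[np.sin(y),np.cos(y)]]);print("in holder mm",1000*R.T@(p-np.array(c)))
```

```text
[ 0.48532431 -0.18844277] [ 0.48539215 -0.19016779]
in holder mm [-41.38451764 -11.47197669]
in holder mm [-43.25166084 -11.10892448]
```

```bash
python3 -m jog '{"slide":[[0,0,0],[0.1,0.1,0],[0.2,0.13,-0.1],[0.2,0.13,-0.2],[0.2,0.13,-0.2]],"jaw":[0,0,0,0,0],"delta_rot":[[0,0,0.25],[0,0,0.5],[0,0,0.75],[0,0,0.91],[0,0,0.91]]}'
python3 -m jog '{"slide":[[0,0,0],[0,0,0],[0,0,-0.1],[0,0,-0.2],[0,0,-0.3],[0,0,-0.3],[0,0,-0.3]],"jaw":[0,0,0,0,0,0,0],"delta_rot":[[0,0,0.25],[0,0,0.5],[0,0,0.75],[0,0,0.91],[0,0,0.91],[0,0,0.91],[0,0,0.91]]}'
```

```text
time: 10.15
tool_pos: [0.4151, -0.1754, 0.2481]
tcp_rot: [[0.675, 0.738, -0.002], [0.738, -0.675, 0.002], [-0.0, -0.003, -1.0]]
ft_force: [-0.3, 0.8, -0.2]
opening: 0.002
time: 10.85
tool_pos: [0.4149, -0.1759, 0.2194]
tcp_rot: [[0.283, 0.959, -0.0], [0.959, -0.283, 0.0], [0.0, -0.0, -1.0]]
ft_force: [0.4, -0.4, -0.0]
opening: -0.001
```

```bash
python3 -m jog '{"slide":[[0,0.01,-0.15],[0,0.02,-0.25],[0,0.02,-0.32],[0,0.02,-0.36],[0,0.02,-0.36]],"jaw":[0,0,0,0,0],"delta_rot":[[0,0,0],[0,0,0],[0,0,0],[0,0,0],[0,0,0]]}'
python3 - <<'E'
from h import *
c=camera("scene"); crop(c,135,235,255,370,5,"pics/s8.png")
for i in range(3): s=observe(); print(s["ft_force"],s["tool_pos"])
E
```

```text
time: 11.35
tool_pos: [0.4146, -0.1737, 0.1829]
tcp_rot: [[0.281, 0.96, -0.001], [0.96, -0.281, 0.001], [0.0, -0.001, -1.0]]
ft_force: [-0.1, 0.2, -0.4]
opening: 0.004
[-0.59652398 -0.45476007  0.68777892] [ 0.41478318 -0.17385708  0.18331662]
[-0.59652398 -0.45476007  0.68777892] [ 0.41478318 -0.17385708  0.18331662]
[-0.59652398 -0.45476007  0.68777892] [ 0.41478318 -0.17385708  0.18331662]
```

View pics/s8.png

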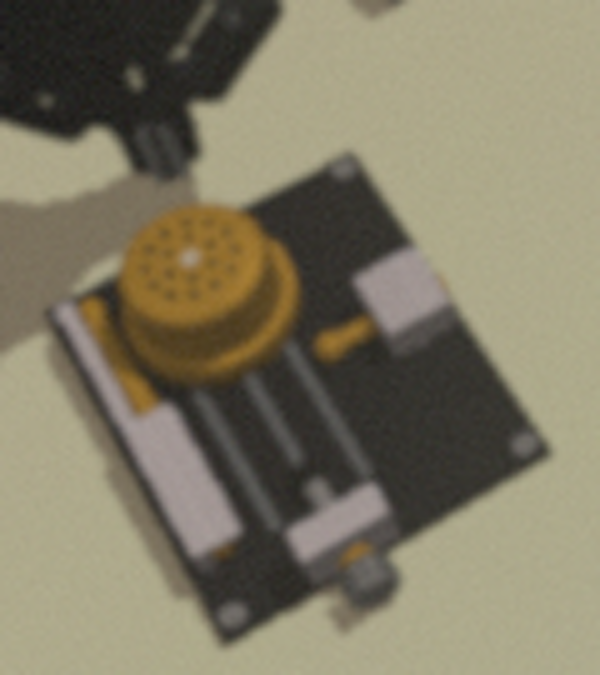

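```bash
python3 -m jog '{"slide":[[0.1,0,0],[0.2,0,0],[0.26,-0.005,0],[0.27,-0.005,0]],"jaw":[0,0,0,0],"delta_rot":[[0,0,0],[0,0,0],[0,0,0],[0,0,0]]}'
python3 -m jog '{"slide":[[0.01,0,0],[0.02,0,0],[0.03,0,0],[0.04,0,0],[0.05,0,0],[0.06,0,0]],"jaw":[0,0,0,0,0,0],"delta_rot":[[0,0,0],[0,0,0],[0,0,0],[0,0,0],[0,0,0],[0,0,0]]}'
python3 -m jog '{"slide":[[0.01,0,0],[0.02,0,0],[0.03,0,0],[0.04,0,0],[0.05,0,0],[0.06,0,0]],"jaw":[0,0,0,0,0,0],"delta_rot":[[0,0,0],[0,0,0],[0,0,0],[0,0,0],[0,0,0],[0,0,0]]}'
python3 - <<'E'
from h import *
c=camera("scene"); crop(c,135,235,255,370,5,"pics/s9.png")
E
```

```text
time: 11.8
tool_pos: [0.4429, -0.1745, 0.1838]
tcp_rot: [[0.28, 0.96, 0.001], [0.96, -0.28, -0.001], [-0.0, 0.001, -1.0]]
ft_force: [-0.2, -0.1, -0.1]
opening: 0.0
time: 12.4
tool_pos: [0.4475, -0.1742, 0.1832]
tcp_rot: [[0.281, 0.96, -0.001], [0.96, -0.281, 0.0], [0.0, -0.001, -1.0]]
ft_force: [-2.2, -0.1, 0.5]
opening: 0.002
time: 13.0
tool_pos: [0.4538, -0.1743, 0.1833]
tcp_rot: [[0.281, 0.96, 0.0], [0.96, -0.281, 0.0], [0.0, -0.0, -1.0]]
ft_force: [-1.0, 0.5, -0.4]
opening: -0.001
```

View pics/s9.png

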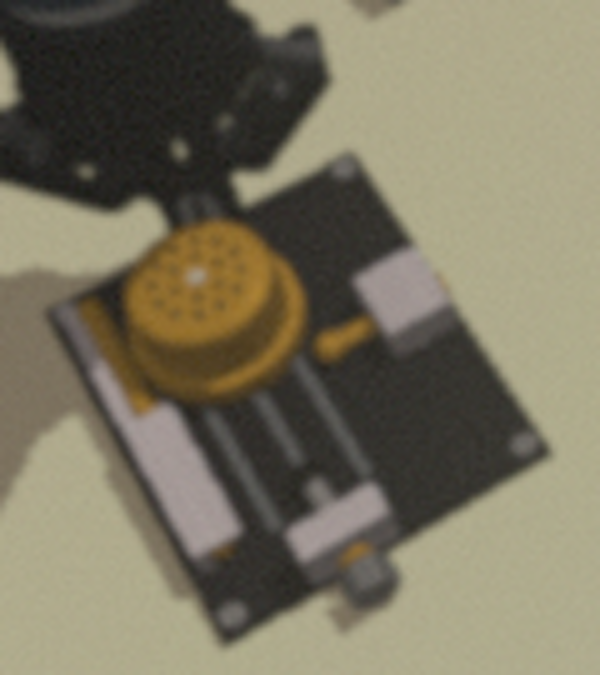

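```bash
python3 -m jog '{"slide":[[0.01,0,0],[0.02,0,0],[0.03,0,0],[0.04,0,0],[0.05,0,0],[0.06,0,0],[0.07,-0.002,0]],"jaw":[0,0,0,0,0,0,0],"delta_rot":[[0,0,0],[0,0,0],[0,0,0],[0,0,0],[0,0,0],[0,0,0],[0,0,0]]}'
python3 -m jog '{"slide":[[0.01,0,0],[0.02,0,0],[0.03,0,0],[0.04,0,0]],"jaw":[0,0,0,0],"delta_rot":[[0,0,0],[0,0,0],[0,0,0],[0,0,0]]}'
python3 -m jog '{"slide":[[0.01,0,0],[0.02,0,0],[0.03,0,0]],"jaw":[0,0,0],"delta_rot":[[0,0,0],[0,0,0],[0,0,0]]}'
```

```text
time: 13.75
tool_pos: [0.4604, -0.1742, 0.1831]
tcp_rot: [[0.281, 0.96, -0.002], [0.96, -0.281, 0.001], [0.001, -0.002, -1.0]]
ft_force: [-6.1, 3.8, 4.0]
opening: -0.005
time: 14.15
tool_pos: [0.4641, -0.1739, 0.183]
tcp_rot: [[0.281, 0.96, -0.004], [0.96, -0.281, 0.002], [0.001, -0.004, -1.0]]
ft_force: [-8.8, 4.9, 6.8]
opening: -0.002
time: 14.45
tool_pos: [0.4668, -0.1737, 0.1828]
tcp_rot: [[0.28, 0.96, -0.005], [0.96, -0.28, 0.003], [0.001, -0.006, -1.0]]
ft_force: [-11.7, 3.4, 8.5]
opening: 0.002
```

Run:
```python
from h import *
c=camera("scene"); crop(c,135,235,255,370,5,"pics/s10.png")
s=observe();print(s["ft_force"],s["moment"])
c=camera("top"); crop(c,385,190,525,340,4,"pics/t10.png")
s=observe();print(s["ft_force"],s["moment"])
```

```text
[-9.33405556  4.37458352  8.56985519] [ 0.66165247  1.62056475 -0.05554652]
[-9.83653688  3.90756271  7.83373231] [ 0.66329911  1.51839152 -0.06806052]
```

View pics/s10.png

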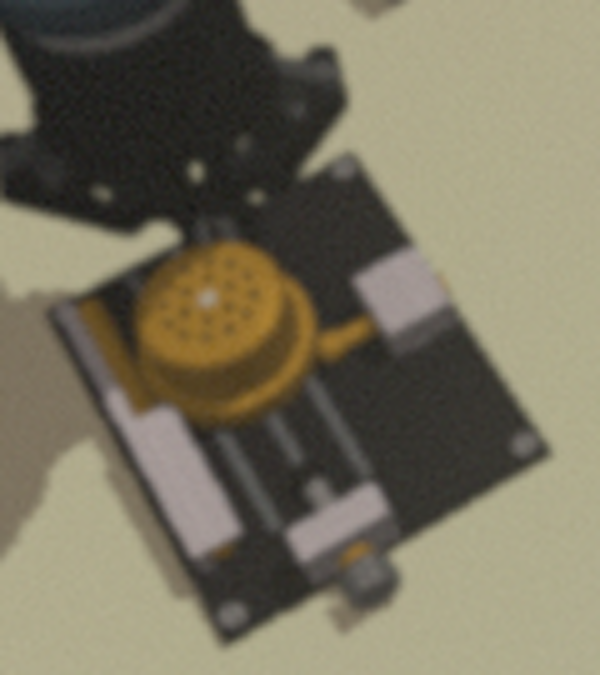

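View pics/t10.png

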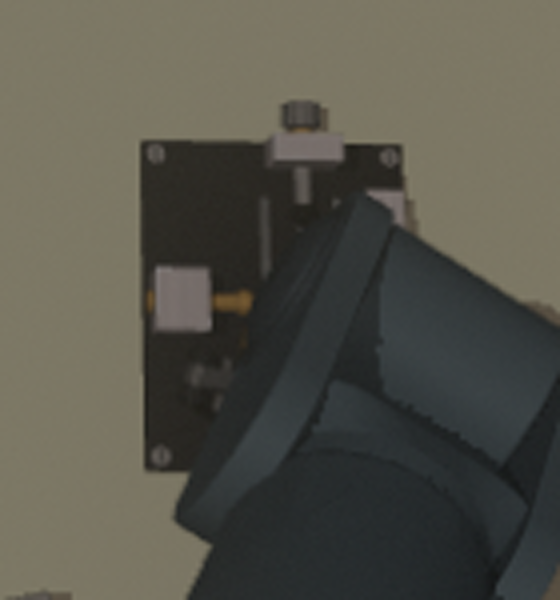

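Run:
```python
from h import *
s=camera("scene")
q=lambda x,y,k,x0,y0:((x+.5)/k-.5+x0,(y+.5)/k-.5+y0)
n=np.array([.96,-.281])
for (x,y),t in (((190,258),(.4147,-.1738)),((195.5,275),(.4538,-.1743)),((208,298),(.4668,-.1737))):
    p=pl(s,*q(x,y,5,135,235),.046)[:2]+[-.0003,.0012]; print(p, n@(p-np.array(t)))
# finger tip pixel candidates
print([((proj(s,[.4668,-.1737,z])-[135,235])*5).round() for z in (.01,.02,.03)])
```

```text
[ 0.48509215 -0.18896779] 0.07183861651297864
[ 0.49293893 -0.1905051 ] 0.04212700829031991
[ 0.5045091  -0.19108188] 0.0410850438492663
[array([230., 250.]), array([224., 236.]), array([217., 222.])]
```

```bash
python3 -m jog '{"slide":[[-0.02,0,0],[-0.04,0,0],[-0.04,0,0]],"jaw":[0,0,0],"delta_rot":[[0,0,0],[0,0,0],[0,0,0]]}'
python3 -m jog '{"slide":[[0,0,-0.01],[0,0,-0.01]],"jaw":[0,0],"delta_rot":[[0,0,0],[0,0,0]]}'
python3 -m jog '{"slide":[[0,0,-0.01],[0,0,-0.01]],"jaw":[0,0],"delta_rot":[[0,0,0],[0,0,0]]}'
python3 - <<'E'
from h import *
c=camera("scene"); crop(c,135,235,255,370,5,"pics/s11.png")
s=observe();print(s["ft_force"],s["tool_pos"])
E
```

```text
time: 14.9
tool_pos: [0.4641, -0.1749, 0.1837]
tcp_rot: [[0.281, 0.96, 0.002], [0.96, -0.281, -0.001], [-0.001, 0.002, -1.0]]
ft_force: [0.3, -0.2, 0.6]
opening: -0.002
time: 15.1
tool_pos: [0.464, -0.1747, 0.1825]
tcp_rot: [[0.281, 0.96, 0.001], [0.96, -0.281, -0.001], [-0.0, 0.001, -1.0]]
ft_force: [0.2, -0.1, 0.0]
opening: -0.002
time: 15.3
tool_pos: [0.4638, -0.1745, 0.1812]
tcp_rot: [[0.281, 0.96, 0.0], [0.96, -0.281, -0.0], [-0.0, 0.0, -1.0]]
ft_force: [-0.2, -0.4, 0.3]
opening: -0.006
[-0.84846029 -0.55707169  0.36542834] [ 0.46373094 -0.17454134  0.1812448 ]
```

View pics/s11.png

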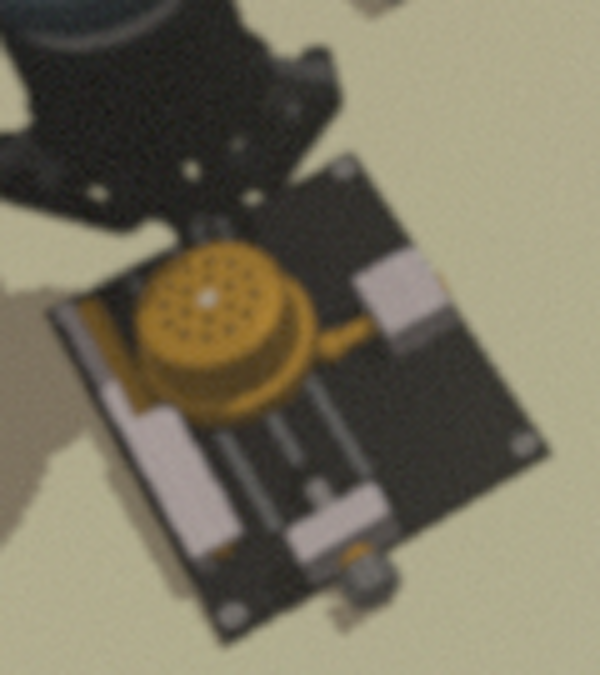

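```bash
python3 -m jog '{"slide":[[0.02,0,0],[0.03,0,0],[0.04,0,0]],"jaw":[0,0,0],"delta_rot":[[0,0,0],[0,0,0],[0,0,0]]}'
python3 -m jog '{"slide":[[0.01,0,0],[0.02,0,0]],"jaw":[0,0],"delta_rot":[[0,0,0],[0,0,0]]}'
```

```text
time: 15.65
tool_pos: [0.4667, -0.1742, 0.1809]
tcp_rot: [[0.28, 0.96, -0.006], [0.96, -0.28, 0.002], [0.0, -0.006, -1.0]]
ft_force: [-10.4, 0.3, 8.7]
opening: -0.001
time: 15.85
tool_pos: [0.4683, -0.1739, 0.1806]
tcp_rot: [[0.28, 0.96, -0.008], [0.96, -0.28, 0.003], [0.001, -0.008, -1.0]]
ft_force: [-10.1, 3.9, 7.2]
opening: -0.001
```

```bash
python3 -m jog '{"slide":[[0,0,0.01],[0,0,0.01]],"jaw":[0,0],"delta_rot":[[0,0,0],[0,0,0]]}'
python3 -m jog '{"slide":[[0,0,0.01],[0,0,0.01]],"jaw":[0,0],"delta_rot":[[0,0,0],[0,0,0]]}'
```

```text
time: 16.05
tool_pos: [0.4683, -0.1735, 0.181]
tcp_rot: [[0.281, 0.96, -0.006], [0.96, -0.281, 0.004], [0.002, -0.007, -1.0]]
ft_force: [-4.0, 2.3, 0.9]
opening: -0.0
time: 16.25
tool_pos: [0.4684, -0.1735, 0.182]
tcp_rot: [[0.281, 0.96, -0.005], [0.96, -0.281, 0.004], [0.002, -0.006, -1.0]]
ft_force: [-5.2, 2.6, -1.6]
opening: 0.0
```

```bash
python3 -m jog '{"slide":[[0.01,0,0],[0.02,0,0]],"jaw":[0,0],"delta_rot":[[0,0,0],[0,0,0]]}'
python3 -m jog '{"slide":[[0.01,0,0],[0.02,0,0.002]],"jaw":[0,0],"delta_rot":[[0,0,0],[0,0,0]]}'
python3 -m jog '{"slide":[[0.01,0,0],[0.02,0,0.003]],"jaw":[0,0],"delta_rot":[[0,0,0],[0,0,0]]}'
```

```text
time: 16.45
tool_pos: [0.47, -0.1731, 0.1816]
tcp_rot: [[0.281, 0.96, -0.008], [0.96, -0.281, 0.005], [0.003, -0.009, -1.0]]
ft_force: [-7.3, 4.4, -1.2]
opening: -0.002
time: 16.65
tool_pos: [0.4715, -0.1727, 0.1813]
tcp_rot: [[0.281, 0.96, -0.009], [0.96, -0.281, 0.007], [0.004, -0.011, -1.0]]
ft_force: [-8.6, 6.2, -0.5]
opening: 0.001
time: 16.85
tool_pos: [0.4731, -0.1722, 0.1811]
tcp_rot: [[0.281, 0.96, -0.011], [0.96, -0.281, 0.008], [0.005, -0.013, -1.0]]
ft_force: [-9.3, 7.9, -0.5]
opening: -0.005
```

```bash
python3 -m jog '{"slide":[[0,0.01,0],[0,0.01,0]],"jaw":[0,0],"delta_rot":[[0,0,0],[0,0,0]]}'
python3 - <<'E'
from h import *
c=camera("scene"); crop(c,135,235,255,370,5,"pics/s12.png")
s=observe();print(s["ft_force"],s["tool_pos"])
E
```

```text
time: 17.05
tool_pos: [0.4735, -0.1715, 0.1814]
tcp_rot: [[0.281, 0.96, -0.009], [0.96, -0.281, 0.007], [0.004, -0.011, -1.0]]
ft_force: [-8.4, 6.3, -0.3]
opening: -0.002
[-6.71071044  6.49988656 -0.92330088] [ 0.4734907  -0.17148737  0.18143898]
```

View pics/s12.png

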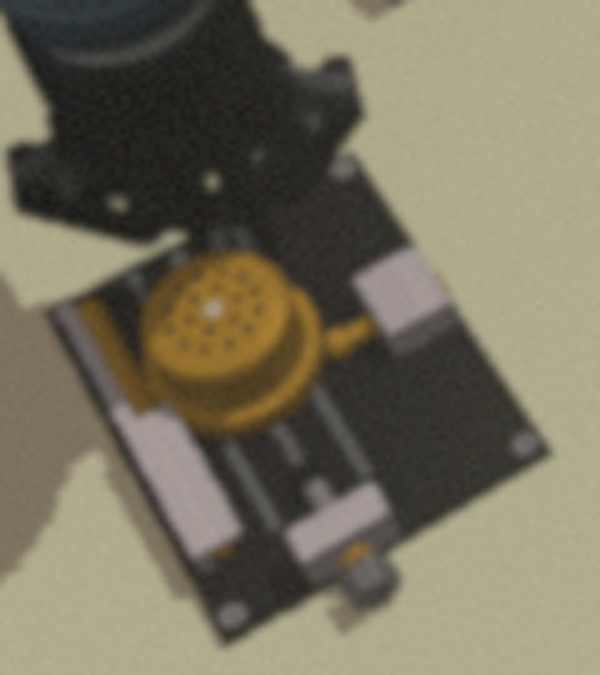

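```bash
python3 -m jog '{"slide":[[0,0.015,0],[0.01,0.02,0],[0.02,0.02,0.002]],"jaw":[0,0,0],"delta_rot":[[0,0,0],[0,0,0],[0,0,0]]}'
python3 -m jog '{"slide":[[0.01,0.005,0],[0.02,0.005,0.002]],"jaw":[0,0],"delta_rot":[[0,0,0],[0,0,0]]}'
```

```text
time: 17.4
tool_pos: [0.4758, -0.1698, 0.182]
tcp_rot: [[0.281, 0.96, -0.008], [0.96, -0.281, 0.006], [0.003, -0.01, -1.0]]
ft_force: [-7.1, 5.7, -0.5]
opening: -0.003
time: 17.6
tool_pos: [0.4776, -0.1691, 0.182]
tcp_rot: [[0.281, 0.96, -0.009], [0.96, -0.281, 0.007], [0.004, -0.011, -1.0]]
ft_force: [-8.3, 7.0, -0.1]
opening: -0.003
```

```bash
python3 -m jog '{"slide":[[-0.06,0,0],[-0.12,0,-0.01],[-0.12,-0.12,-0.02],[-0.12,-0.2,-0.02],[-0.12,-0.22,-0.02]],"jaw":[0,0,0,0,0],"delta_rot":[[0,0,0],[0,0,0.1],[0,0,0.3],[0,0,0.5],[0,0,0.5]]}'
python3 - <<'E'
from h import *
c=camera("scene"); crop(c,135,235,255,370,5,"pics/s13.png")
s=observe();print(s["ft_force"],s["tool_pos"],s["tcp_rot"])
E
```

```text
time: 18.1
tool_pos: [0.4683, -0.1941, 0.183]
tcp_rot: [[0.036, 0.999, 0.002], [0.999, -0.036, -0.002], [-0.002, 0.002, -1.0]]
ft_force: [0.2, 1.1, -0.3]
opening: 0.002
[ 0.5732232  -0.38681356  0.58666197] [ 0.46818849 -0.19391812  0.18287911] [[ 0.03755548  0.99929268  0.00192854]
 [ 0.99929362 -0.03755274 -0.00143389]
 [-0.00136045  0.00198103 -0.99999711]]
```

View pics/s13.png

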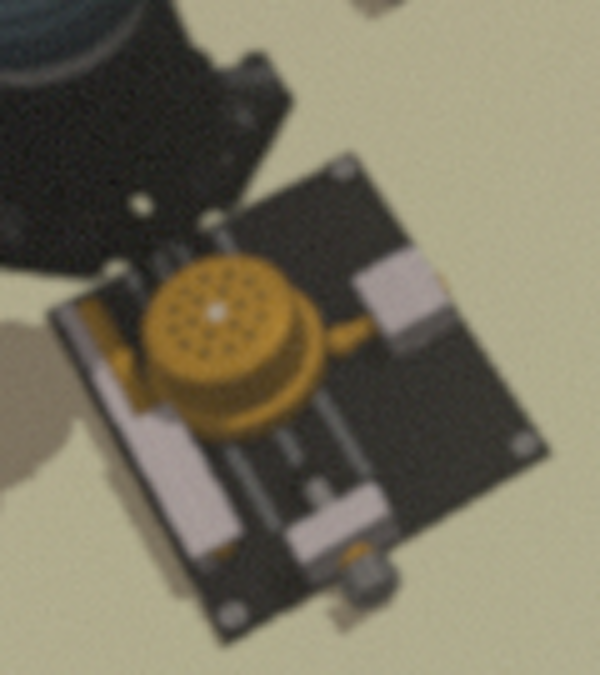

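```bash
python3 -m jog '{"slide":[[0.02,0,0],[0.04,0,0],[0.05,0,0]],"jaw":[0,0,0],"delta_rot":[[0,0,0],[0,0,0],[0,0,0]]}'
python3 -m jog '{"slide":[[0.01,0,0],[0.02,0,0.004],[0.03,0,0.006]],"jaw":[0,0,0],"delta_rot":[[0,0,0],[0,0,0],[0,0,0]]}'
```

```text
time: 18.45
tool_pos: [0.4719, -0.1927, 0.1821]
tcp_rot: [[0.035, 0.999, -0.005], [0.999, -0.035, 0.001], [0.001, -0.005, -1.0]]
ft_force: [-8.1, -1.4, 5.9]
opening: -0.003
time: 18.75
tool_pos: [0.4747, -0.1923, 0.1821]
tcp_rot: [[0.035, 0.999, -0.005], [0.999, -0.035, 0.002], [0.002, -0.005, -1.0]]
ft_force: [-7.0, -0.4, 3.1]
opening: -0.002
```

```bash
python3 -m jog '{"slide":[[0.01,0,0.004],[0.02,0,0.006],[0.03,0,0.007]],"jaw":[0,0,0],"delta_rot":[[0,0,0],[0,0,0],[0,0,0]]}'
python3 -m jog '{"slide":[[0.01,0,0.001],[0.02,0,0.002],[0.03,0,0.003]],"jaw":[0,0,0],"delta_rot":[[0,0,0],[0,0,0],[0,0,0]]}'
```

```text
time: 19.05
tool_pos: [0.4775, -0.192, 0.1823]
tcp_rot: [[0.035, 0.999, -0.005], [0.999, -0.035, 0.003], [0.002, -0.005, -1.0]]
ft_force: [-5.6, 0.1, -0.2]
opening: 0.001
time: 19.35
tool_pos: [0.4804, -0.1918, 0.1824]
tcp_rot: [[0.035, 0.999, -0.006], [0.999, -0.035, 0.003], [0.003, -0.006, -1.0]]
ft_force: [-5.9, 0.4, -1.1]
opening: -0.001
```

```bash
python3 -m jog '{"slide":[[0.01,0,0],[0.02,0,0],[0.03,0,0]],"jaw":[0,0,0],"delta_rot":[[0,0,0],[0,0,0],[0,0,0]]}'
python3 -m jog '{"slide":[[0.01,0,0],[0.02,0,0]],"jaw":[0,0],"delta_rot":[[0,0,0],[0,0,0]]}'
python3 - <<'E'
from h import *
c=camera("scene"); crop(c,135,235,255,370,5,"pics/s14.png")
s=observe();print(s["ft_force"],s["tool_pos"])
E
```

```text
time: 19.65
tool_pos: [0.4834, -0.1917, 0.1823]
tcp_rot: [[0.035, 0.999, -0.006], [0.999, -0.035, 0.003], [0.003, -0.006, -1.0]]
ft_force: [-5.8, 1.1, -1.4]
opening: 0.004
time: 19.85
tool_pos: [0.4854, -0.1917, 0.1823]
tcp_rot: [[0.035, 0.999, -0.006], [0.999, -0.035, 0.003], [0.003, -0.006, -1.0]]
ft_force: [-5.0, 2.0, -0.4]
opening: 0.003
[-4.98308717  2.10754013 -0.99718229] [ 0.48554764 -0.1916928   0.18235978]
```

View pics/s14.png

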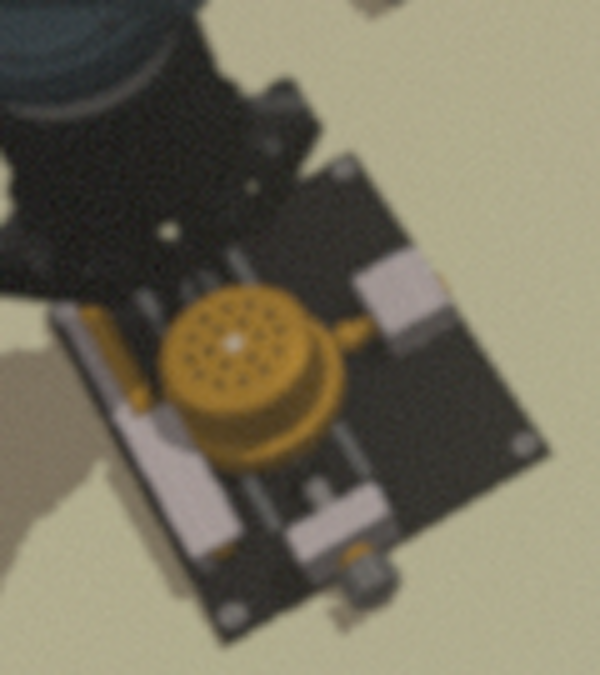

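Run:
```python
from h import *
t=camera("top");s=camera("scene")
q=lambda x,y,k,x0,y0:((x+.5)/k-.5+x0,(y+.5)/k-.5+y0)
y=np.radians(-1.2);R=np.array([[np.cos(y),-np.sin(y)],[np.sin(y),np.cos(y)]])
for v in(245,250,255):print(1000*R.T@(pl(t,*q(333,v,6,405,205),.014)[:2]-[.52694,-.17784]))
print(1000*R.T@(pl(s,*q(234,343,5,135,235),.046)[:2]-[.52887,-.17998]))
print(pl(s,*q(234,343,5,135,235),.046))
```

```text
[ 39.33926523 -11.84367799]
[ 37.69682738 -11.79657445]
[ 36.05526362 -11.74963905]
[ -1.26625242 -12.99106614]
[ 0.52733196 -0.1929417   0.046     ]
```

```bash
python3 -m jog '{"slide":[[0.005,0,0],[0.01,0,0],[0.015,0,0]],"jaw":[0,0,0],"delta_rot":[[0,0,0],[0,0,0],[0,0,0]]}'
python3 -m jog '{"slide":[[0.005,0,0],[0.01,0,0],[0.015,0,0]],"jaw":[0,0,0],"delta_rot":[[0,0,0],[0,0,0],[0,0,0]]}'
```

```text
time: 20.3
tool_pos: [0.4869, -0.1917, 0.1824]
tcp_rot: [[0.035, 0.999, -0.006], [0.999, -0.035, 0.003], [0.003, -0.006, -1.0]]
ft_force: [-5.8, 2.1, -0.8]
opening: -0.0
time: 20.6
tool_pos: [0.4885, -0.1917, 0.1824]
tcp_rot: [[0.035, 0.999, -0.005], [0.999, -0.035, 0.003], [0.003, -0.006, -1.0]]
ft_force: [-5.3, 2.0, -0.9]
opening: 0.001
```

```bash
python3 -m jog '{"slide":[[0.005,0,0],[0.01,0,0]],"jaw":[0,0],"delta_rot":[[0,0,0],[0,0,0]]}'
```

```text
time: 20.8
tool_pos: [0.4895, -0.1917, 0.1824]
tcp_rot: [[0.035, 0.999, -0.005], [0.999, -0.035, 0.003], [0.003, -0.005, -1.0]]
ft_force: [-4.1, 2.6, -0.8]
opening: -0.001
```

```bash
python3 -m jog '{"slide":[[0.005,0,0],[0.01,0,0]],"jaw":[0,0],"delta_rot":[[0,0,0],[0,0,0]]}'
```

```text
time: 21.0
tool_pos: [0.4905, -0.1917, 0.1825]
tcp_rot: [[0.035, 0.999, -0.005], [0.999, -0.035, 0.003], [0.003, -0.005, -1.0]]
ft_force: [-4.7, 2.8, -0.9]
opening: -0.002
```

```bash
python3 -m jog '{"slide":[[0.005,0,0],[0.008,0,0]],"jaw":[0,0],"delta_rot":[[0,0,0],[0,0,0]]}'
```

```text
time: 21.2
tool_pos: [0.4912, -0.1917, 0.1824]
tcp_rot: [[0.035, 0.999, -0.006], [0.999, -0.035, 0.003], [0.003, -0.006, -1.0]]
ft_force: [-6.7, 2.6, -0.6]
opening: 0.001
```

```bash
python3 -m jog '{"slide":[[0.005,0,0],[0.005,0,0]],"jaw":[0,0],"delta_rot":[[0,0,0],[0,0,0]]}'
```

```text
time: 21.4
tool_pos: [0.4914, -0.1917, 0.1822]
tcp_rot: [[0.035, 0.999, -0.007], [0.999, -0.035, 0.004], [0.003, -0.007, -1.0]]
ft_force: [-8.4, 2.4, 0.2]
opening: -0.002
```

```bash
python3 - <<'E'
from h import *
for i in range(4):
    c=camera("scene"); s=observe();print(s["ft_force"],s["tool_pos"])
crop(c,135,235,255,370,5,"pics/s15.png")
E
python3 -m jog '{"slide":[[0.003,0,0],[0.003,0,0]],"jaw":[0,0],"delta_rot":[[0,0,0],[0,0,0]]}'
python3 - <<'E'
from h import *
for i in range(4):
    c=camera("scene"); s=observe();print(s["ft_force"],s["tool_pos"])
E
```

```text
[-7.29667838  2.17885051  0.54220078] [ 0.49144996 -0.19170476  0.18225255]
[-8.57109497  1.90116545  0.09238507] [ 0.49143344 -0.19172886  0.18224076]
[-7.91634412  2.03988651  0.2379195 ] [ 0.49142568 -0.19170792  0.18222474]
[-7.18352564  1.38276316  0.23675166] [ 0.49142141 -0.1916951   0.18219784]
time: 21.8
tool_pos: [0.4916, -0.1917, 0.1822]
tcp_rot: [[0.035, 0.999, -0.008], [0.999, -0.035, 0.004], [0.003, -0.008, -1.0]]
ft_force: [-9.7, 1.3, 1.6]
opening: 0.002
[-8.0265902   1.27258998  0.24272027] [ 0.49159244 -0.19171672  0.18217449]
[-8.48460347  0.92801807  0.40423222] [ 0.49161117 -0.19170695  0.182221  ]
[-9.07717417  1.93162132  0.81936899] [ 0.49160091 -0.19171301  0.1822027 ]
[-8.31180519  1.01813612  0.76638395] [ 0.49160295 -0.19171341  0.18220216]
```

View pics/s15.png

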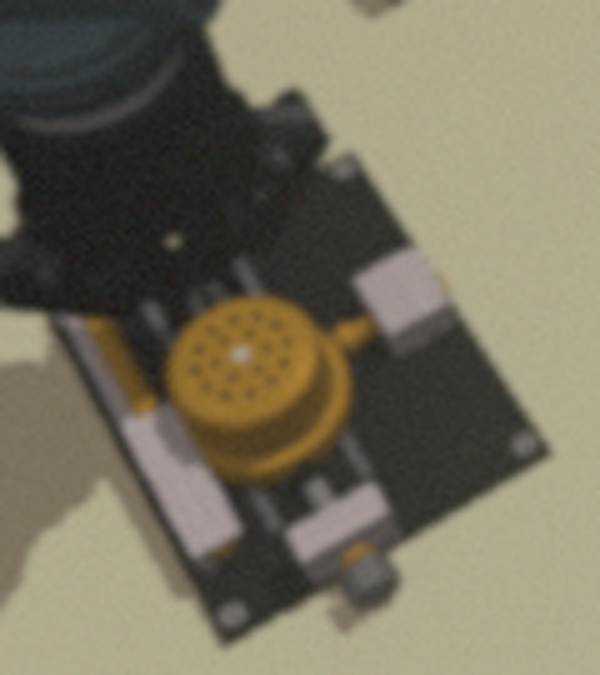

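```bash
python3 -m jog '{"slide":[[0.003,0,0],[0.004,0,0]],"jaw":[0,0],"delta_rot":[[0,0,0],[0,0,0]]}'
python3 - <<'E'
from h import *
for i in range(4):
    c=camera("scene"); s=observe();print(s["ft_force"],s["tool_pos"]+.168*s["tcp_rot"][:,2])
crop(c,135,235,255,370,5,"pics/s16.png")
q=lambda x,y,k,x0,y0:((x+.5)/k-.5+x0,(y+.5)/k-.5+y0)
y=np.radians(-1.2);R=np.array([[np.cos(y),-np.sin(y)],[np.sin(y),np.cos(y)]])
print(1000*R.T@(pl(c,*q(240,354,5,135,235),.046)[:2]-[.52887,-.17998]))
E
```

```text
time: 22.2
tool_pos: [0.4918, -0.1917, 0.1822]
tcp_rot: [[0.035, 0.999, -0.009], [0.999, -0.034, 0.004], [0.004, -0.009, -1.0]]
ft_force: [-9.9, 1.1, 2.9]
opening: -0.0
[-9.80969254  1.00239978  2.00385407] [ 0.49037636 -0.19108766  0.01419285]
[-10.05249391   0.96869443   1.84440673] [ 0.490397   -0.19109274  0.01419806]
[-9.99278734  1.84192611  1.64890226] [ 0.49037061 -0.19109635  0.01419238]
[-10.05259676   1.26839762   2.88960418] [ 0.49036167 -0.19107791  0.01417614]
[  4.08147081 -13.13982275]
```

```bash
python3 -m jog '{"slide":[[-0.005,0,0],[-0.01,0,0],[-0.02,0,0],[-0.03,0,0],[-0.06,0,0],[-0.2,0,0],[-0.5,0,0],[-0.6,0,0.3],[-0.6,0,0.3]],"jaw":[0,0,0,0,0,0,0,0,0],"delta_rot":[[0,0,0],[0,0,0],[0,0,0],[0,0,0],[0,0,0],[0,0,0],[0,0,0],[0,0,0],[0,0,0]]}'
python3 -m jog '{"slide":[[-0.1,0.3,0.4],[-0.1,0.6,0.8],[-0.1,0.9,1],[-0.1,1,1]],"jaw":[0,0,0,0],"delta_rot":[[0,0,0],[0,0,0],[0,0,0],[0,0,0]]}'
python3 -m jog '{"slide":[[0,0.5,0],[0,1,0],[0,1,0]],"jaw":[0,0,0],"delta_rot":[[0,0,0],[0,0,0],[0,0,0]]}'
python3 - <<'E'
from h import *
c=camera("scene"); crop(c,135,255,255,370,5,"pics/s17.png"); cv2.imwrite("pics/sf.png",c["pixels"][:,:,::-1])
c=camera("top"); crop(c,405,205,505,320,5,"pics/t17.png")
E
```

```text
time: 23.3
tool_pos: [0.4344, -0.1941, 0.2173]
tcp_rot: [[0.036, 0.999, 0.007], [0.999, -0.036, -0.005], [-0.005, 0.007, -1.0]]
ft_force: [1.0, -1.3, 0.8]
opening: -0.0
time: 23.7
tool_pos: [0.4252, -0.0919, 0.3177]
tcp_rot: [[0.033, 0.999, 0.009], [0.999, -0.033, -0.004], [-0.004, 0.009, -1.0]]
ft_force: [0.2, 0.2, 0.4]
opening: 0.003
time: 24.0
tool_pos: [0.4233, 0.0111, 0.3127]
tcp_rot: [[0.028, 1.0, -0.001], [1.0, -0.028, 0.001], [0.001, -0.001, -1.0]]
ft_force: [0.2, -0.3, -0.4]
opening: 0.0
```

View pics/s17.png

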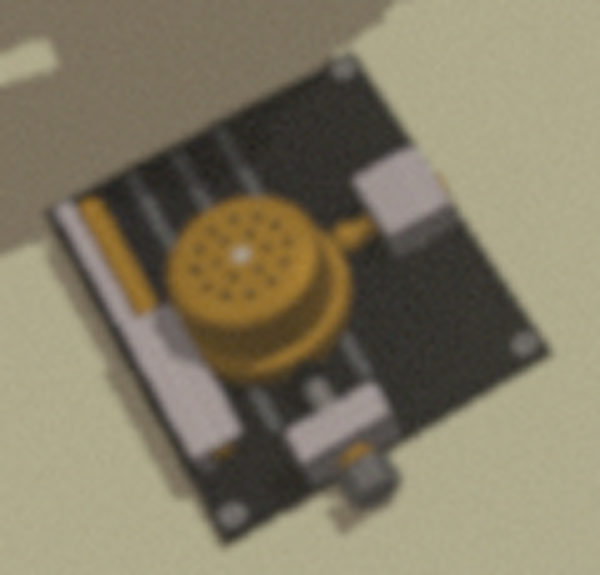

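View pics/t17.png

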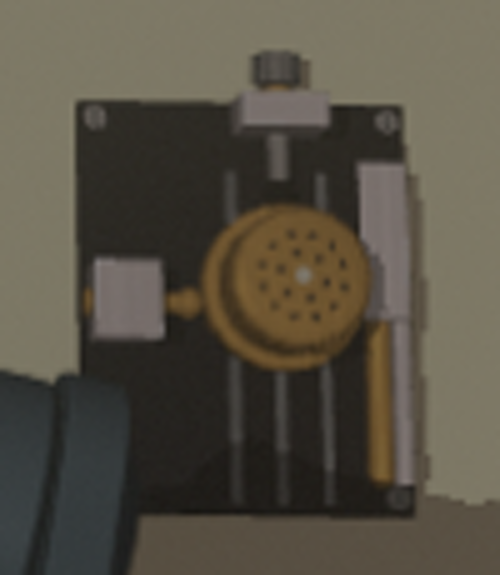

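View pics/sf.png

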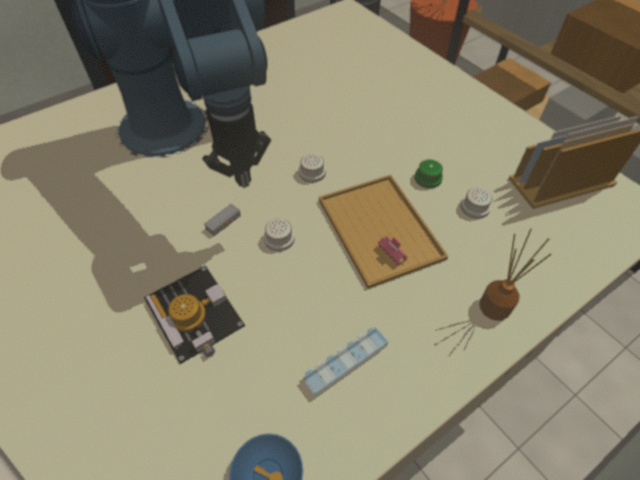

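Run:
```python
from h import *
t=camera("top");s=camera("scene")
q=lambda x,y,k,x0,y0:((x+.5)/k-.5+x0,(y+.5)/k-.5+y0)
y=np.radians(-1.2);R=np.array([[np.cos(y),-np.sin(y)],[np.sin(y),np.cos(y)]])
print(1000*R.T@(pl(s,*q(241,255,5,135,255),.046)[:2]-[.52887,-.17998]),1000*R.T@(pl(t,*q(303,275,5,405,205),.046)[:2]-[.52694,-.17784]))
print(observe()["ft_force"]); print(hand_in())
```

```text
[  4.65845072 -13.02060986] [  6.52801278 -13.16517188]
[-0.82413591 -0.35429125  0.00275716]
the job is handed in; nothing more can be done
None
```

The brass chime is in its holder, pushed in along the rail and past the catch until I felt the stop screw. The job was handed in at about 24 s.

**What I did:** I gripped the chime by the drum, stood it on the open end of the plate and let go. I then pushed it low on the base ring with the fingers shut. Partway along I backed off and turned the fingers square to the rail, because the side force against the rail had risen to about 8 N. After that the push settled at about 4 to 6 N through the catch.

**At the stop:** The push rose from about 4.7 N to 10 N. Over the last 0.7 mm of command the fingertip stayed still to about 0.1 mm, so I took that as the stop and backed away straight.

**Last checks:**
- **Position:** The chime stands upright with its axis at y = -13.0 to -13.2 mm in the holder frame (rail contact is -13). The white dot on its dome was within about 0.3 mm of where it was while pressed.
- **Stop:** The two cameras disagree by about 2 mm on its position along the rail, giving x = 4.7 and 6.5 mm. My image estimate of where the stop puts it was about 6 mm, so the stop contact rests on the force reading. I did not push again after letting go to confirm the contact had held.
- **Other things:** The hair clip, hanko case and pill organiser look unmoved, judging by eye only. The robot was clear of everything.

**Pressed harder than intended:** Early in the push, about when the ring met the catch, the arm's give brought the force to about 12 N along the rail and 8 N downward on the ring. The chime was still well short of the stop then.

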